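# Open the vegetable keeper and put the garlic away

## Task

Put the garlic bulb away in the slant-front vegetable keeper. Its wooden lid is locked: hold the release tab pressed in and slide the lid up its rails as far as it goes, then let go so that the tab springs back out and the lid stays latched open. Lower the bulb in through the front opening and set it down inside, not dropped from above; leave the lid latched open for the next bulbs, and do not disturb the lemon or the spoon.

Things in the scene. Friction and masses are not known exactly. Their poses are not given: they have to be found in the camera images.
- keeper: vegetable keeper: fixed white bin 232 deep (x) x 170 wide (y), vent holes in its sides. Origin: centre of its underside, on the worktop; x points from its low front to its high back, z up. Front wall 60 high; side walls 74 high at the front, rising at 28 degrees to about 190 at the back. Walls 6 thick; inside 220 (x) x 158 (y). Its sloping top: wooden lid over the front half, fixed roof over the rear half.
- keeper_mouth (a point): on the keeper's inner floor (14 above the worktop), below the middle of the opening that the lid leaves when open; axes as the keeper's. The opening reaches 45 from here to the front wall and 45 back to the lid's lower edge (which is then 110 to 120 above the worktop), and is 136 wide between the rails. The floor runs on under the lid and roof.
- keeper_lid (a joint): how far the wooden lid (138 along the slope x 155 wide x 7 thick) has slid up the 28 degree slope, m: 0 closed, 0.115 at its upper stop. Locked, it has about 2 mm of play. Unlocked it runs freely on its rails (a push of about 2 N) and stays by friction where it is left; latched open it rests between 0.112 and 0.115.
- keeper_tab (a joint): how far the release tab is pressed into the lid, m: 0 out, 0.007 fully in; spring 2 N at the start of the travel, 5 N at the end. Beyond 0.005 in it frees the lid; keep it in while the lid slides. Let go within 2 mm of the lid's upper stop it springs out to 0 and latches the lid there.
- tab_top (a point): centre of the release tab's face: ribbed steel pad, 20 (x) x 50 (y), 9 proud of the lid; moves with lid and tab. x up the slope (lid opens that way), y to the keeper's left, z out of the slope (28 degrees from vertical); press along -z. The lid's wooden pull, 9 thick x 74 wide, stands 25 higher than the pad and 3 above its upper edge: come in along z, tilted; a finger may push on the pull.
- garlic_center (a point): centre of the loose garlic bulb, 48 x 50 x 51 high, about 25 g, standing on the worktop to the right of the keeper (smaller y); round, tapering to its tip, widest about 20 above its underside. This point lies 25.5 above its underside.
- lemon_center (a point): centre of a loose lemon, 83 long (its x) x 58 x 58, a bystander on the worktop right of the keeper, before or behind the garlic.
- spoon_center (a point): middle of a loose dessert spoon, 191 long (its x) x 38 x 13 high, a bystander lying between the keeper and the garlic and lemon.

How it is judged:
On the way:
1. the lid is fully open and latched: within 6 mm of its upper stop with the tab sprung back out (value of joint keeper_lid above 0.109 m and value of joint keeper_tab below 0.002 m), for 0.3 s.
At the end, for the whole second after the job is handed in: The lid is latched open (at least 109 mm up its slope, tab out to within 2 mm) and the garlic bulb lies still on the keeper's floor, its centre between the walls and less than 55 mm above the worktop (all of step 1 and x of garlic_center in the frame of keeper between -0.11 and 0.11 m and y of garlic_center in the frame of keeper between -0.079 and 0.079 m and z of garlic_center in the frame of keeper between 0.02 and 0.055 m and linear speed of garlic below 0.03 m/s); the robot touches nothing.
It fails at once if the garlic is dropped or thrown (faster than 1.2 m/s) (linear speed of garlic above 1.2 m/s).
It fails at once if the lemon is moved more than 30 mm (distance of lemon_center from where it was at the start of the episode above 0.03 m).
It fails at once if the spoon is moved more than 30 mm (distance of spoon_center from where it was at the start of the episode above 0.03 m).
It also fails if it takes over 58 s, if anything falls off the work surface, if the arm or the gripper's body presses on something with over 40 N, if the wrist force passes 120 N, or if a joint passes its speed limit or range.

## Robot

A 6-joint arm with a two-finger parallel gripper is mounted at the origin on a cart in front of the work surface, level with it; the furniture and walls round the work are solid. World frame = base frame: x ahead of the robot, y to its left, z up, the work surface at z = 0. Lengths are in m, angles in rad, forces in N, time in s.
With the tool pointing down it reaches from about 0.35 to 0.85 m from the base axis. Payload 8.1 kg.
Tool frame: the origin (TCP) lies at the very end of the fingers, on their centre line; the grasp point (between the pads) lies 19 mm behind it (ctrl.grip_depth is the distance from the TCP to the grasp point, in m); z points along the fingers, y is the line along which they close (so a half turn about z gives the same grasp; the last joint's range is limited). The gripper opens to 93 mm and grips with 3 to 60 N. Pads are 15 mm wide; open, the fingers measure 128 mm over their backs; the gripper's body (75 mm by 188 mm) begins 65 mm behind the grasp point.
Start: joints at [-1.294, 0.13, 1.488, -0, 1.523, -0.085], TCP at [0.212, -0.561, 0.219] pointing down, gripper open.
Joint ranges: [-2.96, 2.96], [-0.89, 2.26], [0.02, 2.5], [-1.34, 4.48], [0, 2.73], [-2.66, 2.66]. Speed limits (rad/s): [2.39, 2.39, 2.79, 3.14, 3.14, 3.14].

## Interface

Orientations are given as a unit quaternion [x, y, z, w].
In Python, from rig import ctrl, optics gives the robot as it stands.
- The arm moves only by the tool servo_tool, never from a script. Its argument "rows" is text: rows parted by semicolons, each of 7 numbers parted by spaces: the shift along the world's x, y, z in cm, then the turn, a rotation vector about the world's x, y, z in degrees, then the finger opening in cm, from 0 to 9.3. In form: x y z wx wy wz claw; .... A call has 1 to 8 rows; each row shifts and turns the commanded pose from where the row before left it; what a row does not reach is not made up. A row lasts 1/8 s, in which the tool goes at most 62.5 mm and 10.7 degrees, less where a joint would pass 70% of its speed; a pose out of reach is approached as far as the arm can. A call with a gripper value outside its range is refused whole. The fingers move at their own pace and stop on an object; "grip_force" is the grip in N (left out, the last holds). Time passes only in rows, so rows that do not move let the fingers close. It gives the time, the measured TCP pose, the force, the opening and the grip force at its end, in the units of the state.
- ctrl.get_state(): the state, without advancing time (a new reading comes with each control period).
- optics.capture(name): name is "scene" or "top" or "wrist"; returns a dict with "color" (384x512x3 uint8, blue, green, red), "z_map" (384x512 float32, m along the optical axis (not along the pixel's ray), 0 where there is no reading), "camera_matrix" (3x3 intrinsics, pixels), "position" and "rotation" of the camera in the world. Camera axes: x right, y up, looking along -z (the intrinsics and any distortion apply to the point x, -y, -z); pixel columns grow to the right and rows downward; lengths in m; the calibration is good to about 2 mm. The wrist camera is an equidistant fisheye: a pixel r from the principal point sees the ray r / f radians off the axis. A picture is of the moment at which its call begins.
- ctrl.sign_off(): hands the job in; it is judged then, once.
Trained networks look in the newest picture that a camera, given by its name, has taken for a name from the list of things; names that differ only in an ending like _2 or _b are one class to them, and where a whole thing is asked for, a point or a joint stands for the part that bears it (a point fixed in the world has none). Each returns a list of dicts, best first, with "score" (0 to 1); they miss things now and then, are a little off and sometimes report something else, mostly with a low value. They report only what shows in the picture. A call takes as long as a camera call.
- optics.outline_of(camera, thing): "mask" (384x512 bool, what is visible of it).
- optics.spot_point(camera, thing): "position" ([x, y, z] in m, in world coordinates, good to about 4 mm: a listed point, or the origin of a listed thing).
The state is a dict: "time_s": time; "q": joint angles; "qd": joint speeds; "joint_efforts": joint torques, N m; "ee_pos": TCP position; "eef_rot": TCP orientation; "force": force on the tool from outside, world axes, zero at the start; "moment": the same for the moment, N m; "gripper_width": opening from 0.0 (shut) to 1.0 (fully open); "gripper_force": force on a finger pad.
Only numpy, scipy, OpenCV 4.12 (cv2) and the standard library are available. Lean on these libraries where they do the work, as an engineer would, in place of code of your own. Each camera call takes 0.05 s, during which the arm holds its last target. There are 200 camera calls.

## Working session

There is one attempt and no reset: what is moved stays moved. The work goes in short steps, Python scripts to look and compute and a tool call to move; the robot and the scene stay as the last step left them, time stands still between calls to the robot, and variables do not carry over. Pictures are saved under pics/ and viewed, at most 10 in all, crops included, and the job is handed in when it is done.

Besides the shell and the picture viewer there is one more tool, called after "Request:" by a JSON object that holds its "name" and its "arguments". servo_tool: Moves the arm, as the interface text tells. Its arguments: {"type":"object","properties":{"rows":{"type":"string"},"grip_force":{"type":"number"}},"required":["rows"]}

```bash
mkdir -p pics; cat > h.py <<'E'
import numpy as np, cv2
from rig import ctrl, optics
def cloud(c):
    K=c["camera_matrix"];z=c["z_map"];v,u=np.indices(z.shape)
    p=np.stack([(u-K[0,2])/K[0,0]*z,-(v-K[1,2])/K[1,1]*z,-z],-1)
    R=np.array(c["rotation"])
    if R.shape!=(3,3):
        from scipy.spatial.transform import Rotation as Ro; R=Ro.from_quat(R).as_matrix()
    return p@R.T+np.array(c["position"])
E
python3 - <<'E'
from h import *
ims=[]
for n in ["scene","top"]:
    c=optics.capture(n);ims.append(c["color"]);P=cloud(c)
    for t in ["keeper","keeper_mouth","tab_top","garlic_center","lemon_center","spoon_center"]:
        r=optics.spot_point(n,t)
        print(n,t,[(round(x["score"],2),np.round(x["position"],3).tolist()) for x in r[:2]])
    for t in ["garlic_center","keeper_lid","keeper_tab","spoon_center","lemon_center","keeper"]:
        r=optics.outline_of(n,t)
        if r:
            m=r[0]["mask"]&(c["z_map"]>0);q=P[m]
            if len(q)<5: continue
            xy=q[:,:2]; rc=cv2.minAreaRect(xy.astype(np.float32)*1000)
            print(n,t,r[0]["score"],m.sum(),np.round(np.median(q,0),3),np.round(np.percentile(q,2,axis=0),3),np.round(np.percentile(q,98,axis=0),3),rc)
            if t in("keeper_lid","keeper_tab"):
                mu=np.median(q,0);print(' normal',np.linalg.svd(q-q.mean(0),full_matrices=False)[2][2])
cv2.imwrite("pics/a.png",cv2.resize(np.vstack(ims),(450*1,600)) if 0 else cv2.resize(np.hstack(ims),(800,300)))
cv2.imwrite("pics/b.png",cv2.resize(ims[1],(800,600)))
print(ctrl.get_state())
E
```

```text
scene keeper [(0.97, [0.642, 0.154, 0.001]), (0.17, [0.582, 0.152, 0.111])]
scene keeper_mouth []
scene tab_top [(0.91, [0.581, 0.154, 0.108])]
scene garlic_center [(0.56, [0.452, -0.176, 0.03])]
scene lemon_center [(0.65, [0.628, -0.159, 0.028])]
scene spoon_center [(0.66, [0.53, -0.074, 0.003])]
scene garlic_center 0.73 378 [ 0.443 -0.168  0.031] [ 0.425 -0.206 -0.   ] [ 0.469 -0.154  0.045] ((451.99395751953125, -186.13095092773438), (50.926490783691406, 70.16789245605469), 23.221080780029297)
scene keeper_lid 0.91 6009 [0.577 0.156 0.1  ] [0.521 0.081 0.069] [0.637 0.22  0.14 ] ((589.2396850585938, 150.58551025390625), (142.61476135253906, 148.86843872070312), 0.05573634058237076)
 normal [-0.4911237  -0.00502653  0.87107534]
scene spoon_center 0.68 517 [ 0.483 -0.075  0.006] [ 0.442 -0.089  0.   ] [ 0.619 -0.058  0.014] ((531.11767578125, -79.42916107177734), (37.0505485534668, 187.72206115722656), 83.72819519042969)
scene lemon_center 0.66 575 [ 0.611 -0.144  0.046] [ 0.595 -0.179  0.017] [ 0.638 -0.12   0.059] ((616.2640991210938, -151.88514709472656), (68.26033782958984, 47.2
[... 1712 characters left out ...]
334350586)
{'time_s': 1.3, 'q': array([-1.29439508e+00,  1.30352299e-01,  1.48818550e+00,  1.98016819e-05,
        1.52300185e+00, -8.53985415e-02]), 'qd': array([ 0.00051975,  0.00028134,  0.00103454,  0.00157221, -0.00187127,
       -0.00025942]), 'joint_efforts': array([ 8.40797998e-05, -5.59752560e+01, -4.92055786e+01,  7.67833111e-02,
        2.27846653e-02, -1.99630801e-05]), 'ee_pos': array([ 0.21240787, -0.56116107,  0.21867171]), 'eef_rot': array([9.83682272e-01, 1.79914389e-01, 1.23718000e-05, 2.54401475e-05]), 'force': array([-0.13553733,  0.92737036, -0.05006369]), 'moment': array([ 0.03612116,  0.00404102, -0.01492485]), 'gripper_force': 0.0, 'gripper_width': 1.0018628986969738}
```

View pics/a.png

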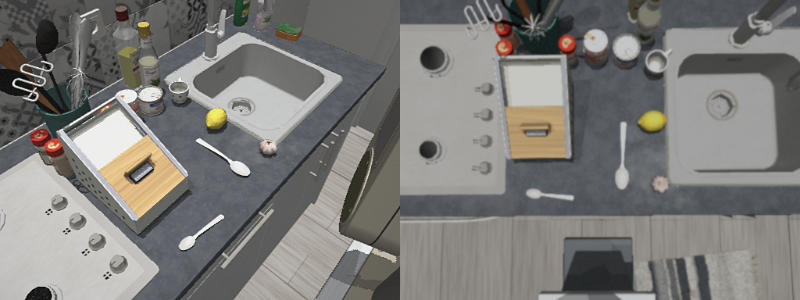

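The scene and top pictures agree. The keeper is about world-aligned at (0.640, 0.154), with the tab near (0.581, 0.152, 0.110). The garlic is at (0.448, -0.175), the lemon at (0.62, -0.16) and the spoon at (0.53, -0.073). There's also a second small spoon in front of the keeper. I'll start moving toward the tab.

Request:
{"name": "servo_tool", "arguments": {"rows": "2.1 4.5 0 0 0 -2.6 0;2.1 4.5 0 0 0 -2.6 0;2.1 4.5 0 0 0 -2.6 0;2.1 4.5 0 0 0 -2.6 0;2.1 4.5 0 0 0 -2.6 0;2.1 4.5 0 0 0 -2.6 0;2.1 4.5 0 0 0 -2.6 0;2.1 4.5 0 0 0 -2.6 0", "grip_force": 10}}

```text
time_s: 2.3
ee_pos: [0.3809, -0.1997, 0.2189]
eef_rot: [1.0, -0.002, 0.0, 0.0]
force: [-0.5, -0.5, 0.3]
gripper_width: 0.184
gripper_force: 0.0
```

Request:
{"name": "servo_tool", "arguments": {"rows": "2.1 4.4 0 0 -3.5 0 0;2.1 4.4 0 0 -3.5 0 0;2.1 4.4 0 0 -3.5 0 0;2.1 4.4 0 0 -3.5 0 0;2.1 4.4 0 0 -3.5 0 0;2.1 4.4 0 0 -3.5 0 0;2.1 4.4 0 0 -3.5 0 0;2.1 4.4 0 0 -3.5 0 0;"}}

```text
time_s: 3.3
ee_pos: [0.549, 0.1526, 0.2193]
eef_rot: [0.97, -0.0, 0.243, -0.001]
force: [1.2, -0.4, 0.4]
gripper_width: 0.004
gripper_force: 0.0
```

```bash
python3 - <<'E'
from h import *
s=ctrl.get_state();print(s["time_s"],s["ee_pos"])
T=[np.array(s["ee_pos"])]
u=np.array([.8829,0,.4695]);n=np.array([-.4695,0,.8829])
c=optics.capture("wrist")
r=optics.spot_point("wrist","tab_top");print([(x["score"],x["position"]) for x in r[:2]])
r2=optics.outline_of("wrist","keeper_tab");im=c["color"].copy()
if r2: im[r2[0]["mask"],2]=255
cv2.imwrite("pics/c.png",im)
for cam in["top","scene"]:
    c=optics.capture(cam);P=cloud(c);m=optics.outline_of(cam,"keeper_lid")
    if m:
        q=P[m[0]["mask"]&(c["z_map"]>0)]; d=q@n
        h,e=np.histogram(d,bins=np.arange(-.3,.0,.002));i=h.argmax();print(cam,"lid plane d",d[abs(d-e[i])<.004].mean(), "tab d", np.array([.581,.1525,.1105])@n)
        d0=d[abs(d-e[i])<.004].mean(); k=(d>d0+.006)&(d<d0+.013)
        print("pad",k.sum(),np.percentile(q[k]@u,[3,50,97]),np.percentile(q[k][:,1],[3,50,97]))
        k=(d>d0+.02)&(d<d0+.04);print("pull",k.sum(),np.percentile(q[k]@u,[3,50,97]) if k.sum() else 0,np.percentile(q[k][:,1],[3,50,97]) if k.sum() else 0)
    r=optics.spot_point(cam,"tab_top");print([(x["score"],x["position"],x["position"]@u if 0 else np.dot(x["position"],u),np.dot(x["position"],n)) for x in r[:2]])
print("tcp u,n",T[0]@u,T[0]@n)
E
```

```text
3.3 [0.54896838 0.15258072 0.21931636]
[(0.86, [0.5829, 0.1468, 0.1086])]
[(0.62, [0.5841, 0.1523, 0.1132], np.float64(0.56884929), np.float64(-0.17429066999999998))]
scene lid plane d -0.18383809604876375 tab d -0.17521904999999996
pad 322 [0.55479627 0.56467343 0.57760631] [0.12809624 0.15266457 0.17576397]
pull 96 [0.57731795 0.57900034 0.58427076] [0.11961659 0.14450035 0.18797201]
[(0.81, [0.5815, 0.1537, 0.111], np.float64(0.56552085), np.float64(-0.17501235))]
tcp u,n 0.5876532154162537 -0.06410623888084975
```

View pics/c.png

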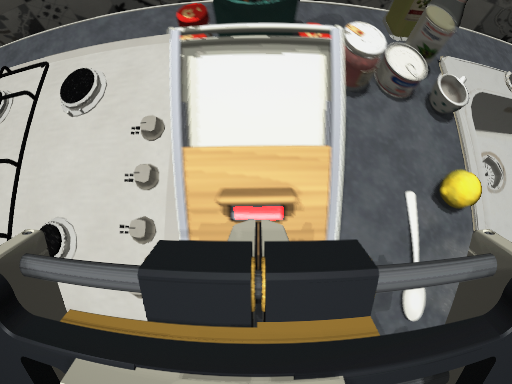

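The wrist picture shows the tab (masked, around pixel 258,213) directly ahead of the closed fingers, with the pull just above it. The depth data puts the pad centre at u=0.5655, n=-0.175.

Request:
{"name": "servo_tool", "arguments": {"rows": "-1.77 0 -0.94 0 0 0 0;1.4 0 -2.65 0 0 0 0;1.4 0 -2.65 0 0 0 0;1.17 0 -2.21 0 0 0 0;0.7 0 -1.32 0 0 0 0;0 0 0 0 0 0 0"}}

```text
time_s: 4.5
ee_pos: [0.5769, 0.1495, 0.1195]
eef_rot: [0.971, -0.001, 0.241, 0.0]
force: [0.1, 0.3, 0.3]
gripper_width: 0.007
gripper_force: 0.0
```

Request:
{"name": "servo_tool", "arguments": {"rows": "0.28 0 -0.53 0 0 0 0;0.19 0 -0.35 0 0 0 0;0.14 0 -0.26 0 0 0 0;0 0 0 0 0 0 0;0 0 0 0 0 0 0"}}

```text
time_s: 5.12
ee_pos: [0.5839, 0.1509, 0.1102]
eef_rot: [0.97, -0.001, 0.242, -0.0]
force: [-0.4, -2.1, 2.6]
gripper_width: 0.01
gripper_force: 1.3
```

Request:
{"name": "servo_tool", "arguments": {"rows": "0.14 0 -0.26 0 0 0 0;0.12 0 -0.22 0 0 0 0;0 0 0 0 0 0 0;0 0 0 0 0 0 0"}}

```text
time_s: 5.62
ee_pos: [0.587, 0.151, 0.1064]
eef_rot: [0.97, -0.001, 0.243, -0.0]
force: [-8.2, -3.0, 13.7]
gripper_width: 0.005
gripper_force: 8.2
```

Request:
{"name": "servo_tool", "arguments": {"rows": "0.26 0 0.18 0 0 0 0;0.53 0 0.28 0 0 0 0;0.88 0 0.47 0 0 0 0;0.88 0 0.47 0 0 0 0;0 0 0 0 0 0 0"}}

```text
time_s: 6.25
ee_pos: [0.6126, 0.1511, 0.12]
eef_rot: [0.97, -0.001, 0.243, -0.0]
force: [-8.3, -1.3, 13.9]
gripper_width: 0.0
gripper_force: 7.7
```

Request:
{"name": "servo_tool", "arguments": {"rows": "1.1 0 0.585 0 0 0 0;1.1 0 0.585 0 0 0 0;1.1 0 0.585 0 0 0 0;1.1 0 0.585 0 0 0 0;1.1 0 0.585 0 0 0 0;1.1 0 0.585 0 0 0 0;0 0 0 0 0 0 0"}}

```text
time_s: 7.12
ee_pos: [0.6787, 0.1517, 0.1552]
eef_rot: [0.97, -0.001, 0.243, -0.001]
force: [-7.5, 2.0, 10.7]
gripper_width: 0.005
gripper_force: 7.1
```

Request:
{"name": "servo_tool", "arguments": {"rows": "0.35 0 0.19 0 0 0 0;0.35 0 0.19 0 0 0 0;0.18 0 0.09 0 0 0 0;0 0 0 0 0 0 0"}}

```text
time_s: 7.62
ee_pos: [0.6869, 0.1518, 0.1597]
eef_rot: [0.97, -0.0, 0.243, -0.001]
force: [-5.5, 1.7, 9.3]
gripper_width: 0.005
gripper_force: 5.4
```

Request:
{"name": "servo_tool", "arguments": {"rows": "0.18 0 0.09 0 0 0 0;0.18 0 0.09 0 0 0 0;0.18 0 0.09 0 0 0 0;0 0 0 0 0 0 0;0 0 0 0 0 0 0"}}

```text
time_s: 8.25
ee_pos: [0.6884, 0.1518, 0.1599]
eef_rot: [0.971, -0.0, 0.238, -0.0]
force: [-31.2, 0.1, 20.9]
gripper_width: 0.006
gripper_force: 16.5
```

Request:
{"name": "servo_tool", "arguments": {"rows": "-0.23 0 0.44 0 0 0 0;-0.23 0 0.44 0 0 0 0;-0.23 0 0.44 0 0 0 0;-0.58 0 0.22 0 0 0 0;-0.94 0 1.77 0 0 0 0;-1.4 0 2.65 0 0 0 0;-1.4 0 2.65 0 0 0 0;0 0 0 0 0 0 0"}}

```text
time_s: 9.25
ee_pos: [0.6439, 0.1513, 0.253]
eef_rot: [0.969, -0.001, 0.246, -0.001]
force: [0.4, 0.3, 0.7]
gripper_width: 0.004
gripper_force: 0.0
```

```bash
python3 - <<'E'
from h import *
u=np.array([.8829,0,.4695]);n=np.array([-.4695,0,.8829])
ims=[]
for cam in["scene","top","wrist"]:
    c=optics.capture(cam);ims.append(c["color"])
    r=optics.spot_point(cam,"tab_top");print(cam,[(x["score"],x["position"],np.dot(x["position"],u),np.dot(x["position"],n)) for x in r[:1]])
    r=optics.spot_point(cam,"keeper_mouth");print([(x["score"],x["position"]) for x in r[:1]])
    r=optics.spot_point(cam,"garlic_center");print([(x["score"],x["position"]) for x in r[:1]])
    if cam=="scene":
        P=cloud(c);m=optics.outline_of(cam,"keeper_lid")
        q=P[m[0]["mask"]&(c["z_map"]>0)]; d=q@n
        print("lid d",np.median(d),"u range",np.percentile((q@u)[abs(d-np.median(d))<.004],[1,99]))
        k=(d>np.median(d)+.004)&(d<np.median(d)+.013);print("pad",k.sum(),np.percentile(d[k],[10,50,90]),np.percentile(q[k]@u,[3,50,97]))
cv2.imwrite("pics/d.png",cv2.resize(np.hstack(ims[::2]),(800,300)))
s=ctrl.get_state();print(s["time_s"],s["ee_pos"],s["force"],s["q"])
E
```

```text
scene [(0.59, [0.6803, 0.1568, 0.1608], np.float64(0.67613247), np.float64(-0.17743053))]
[(0.72, [0.5748, 0.1486, 0.0151])]
[(0.75, [0.4513, -0.1777, 0.0283])]
lid d -0.18359212736234604 u range [0.60194875 0.73357314]
pad 382 [-0.17741713 -0.17484707 -0.17282574] [0.66572812 0.67693927 0.68951861]
top [(0.55, [0.6806, 0.1521, 0.1628], np.float64(0.67733634), np.float64(-0.17580558))]
[(0.85, [0.5722, 0.1498, 0.0103])]
[(0.67, [0.4462, -0.1745, 0.0278])]
wrist [(0.83, [0.6775, 0.1495, 0.1639], np.float64(0.6751158), np.float64(-0.17337893999999995))]
[(0.6, [0.5702, 0.1539, 0.0122])]
[]
9.9 [0.64171605 0.15082602 0.24710561] [ 0.80350178 -0.80993091  0.02862608] [ 0.20893998 -0.16792743  1.81132802 -0.1144212   1.0217508   1.81698867]
```

View pics/d.png

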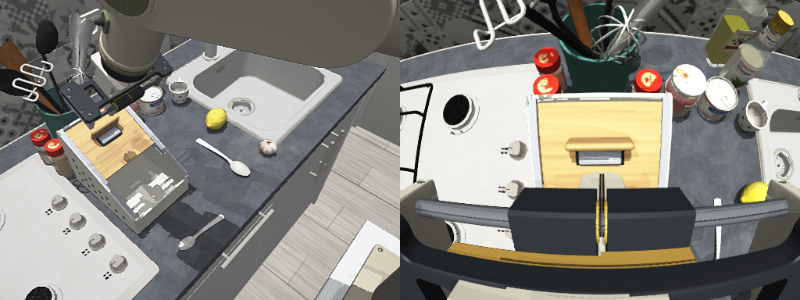

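The lid has moved about 113 mm, and the tab face is back at its original 9 mm proud, so it's latched. The picture shows the opening clear and the bystanders in place. Next I'll go to the garlic, keeping the 28° tilt so the gripper body clears the keeper later.

Request:
{"name": "servo_tool", "arguments": {"rows": "-2.3 -4.1 0.5 0 0 0 0;-2.3 -4.1 0.4 0 0 0 0;-2.3 -4.1 0 0 0 0 4;-2.3 -4.1 0 0 0 0 8;-2.3 -4.1 0 0 0 0 8;-2.3 -4.1 -2 0 0 0 8;-2.3 -4.1 -3 0 0 0 8;-2.3 -4.0 -3 0 0 0 8"}}

```text
time_s: 10.9
ee_pos: [0.4571, -0.1776, 0.1763]
eef_rot: [0.97, -0.0, 0.243, 0.001]
force: [0.3, -1.2, 0.6]
gripper_width: 0.603
gripper_force: 0.0
```

Request:
{"name": "servo_tool", "arguments": {"rows": "0 0 -3 0 0 0 8;0 0 -3 0 0 0 8;0 0 0 0 0 0 8;0 0 0 0 0 0 8"}}

```text
time_s: 11.4
ee_pos: [0.4583, -0.1764, 0.1178]
eef_rot: [0.97, -0.0, 0.242, 0.0]
force: [0.8, -0.5, 0.5]
gripper_width: 0.859
gripper_force: 0.0
```

```bash
python3 - <<'E'
from h import *
c=optics.capture("wrist");cv2.imwrite("pics/e.png",c["color"])
for cam in["wrist","scene","top"]:
    if cam!="wrist": optics.capture(cam)
    for t in["garlic_center","keeper_mouth"]:
        r=optics.spot_point(cam,t);print(cam,t,[(x["score"],x["position"]) for x in r[:1]])
s=ctrl.get_state();print(s["time_s"],s["ee_pos"],s["eef_rot"],s["q"])
E
```

```text
wrist garlic_center [(0.58, [0.4426, -0.1789, 0.0261])]
wrist keeper_mouth [(0.75, [0.5724, 0.1534, 0.0123])]
scene garlic_center [(0.54, [0.4513, -0.1756, 0.0274])]
scene keeper_mouth [(0.83, [0.5721, 0.1493, 0.013])]
top garlic_center [(0.61, [0.4451, -0.1752, 0.0258])]
top keeper_mouth [(0.87, [0.5732, 0.1499, 0.0101])]
11.85 [ 0.45788652 -0.17620757  0.11673059] [ 9.70240950e-01 -4.66074342e-04  2.42141035e-01  1.36852770e-05] [-0.71579579 -0.57355163  2.35927747  0.37329618  1.00649785  0.7105417 ]
```

View pics/e.png

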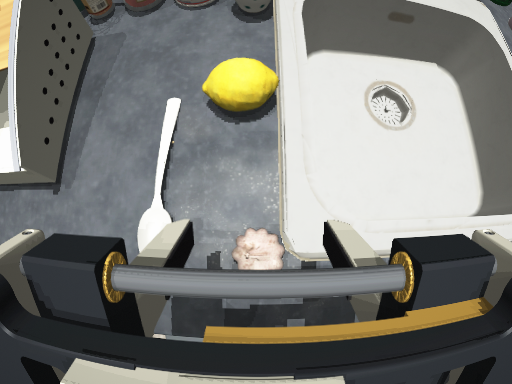

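```bash
python3 - <<'E'
from h import *
for cam in["scene","top"]:
    c=optics.capture(cam);P=cloud(c);
    for y in np.arange(-.20,-.27,-.01):
        k=(c["z_map"]>0)&(abs(P[...,0]-.45)<.03)&(abs(P[...,1]-y)<.005)&(P[...,2]<.03)
        print(cam,round(y,2),k.sum(),np.round(np.percentile(P[k][:,2],[10,50,90]),3) if k.sum() else 0)
E
```

```text
scene -0.2 17 [-0.002  0.     0.001]
scene -0.21 36 [-0.001  0.001  0.004]
scene -0.22 77 [-0.001  0.003  0.007]
scene -0.23 88 [-0.     0.003  0.007]
scene -0.24 96 [0.    0.004 0.007]
scene -0.25 79 [-0.     0.003  0.007]
scene -0.26 52 [-0.     0.001  0.008]
scene -0.27 48 [-0.001  0.001  0.008]
top -0.2 66 [-0.001  0.002  0.026]
top -0.21 96 [-0.     0.003  0.007]
top -0.22 105 [0.    0.003 0.007]
top -0.23 97 [0.001 0.004 0.007]
top -0.24 99 [0.001 0.004 0.006]
top -0.25 50 [-0.     0.003  0.006]
top -0.26 36 [0.002 0.005 0.006]
top -0.27 51 [0.003 0.005 0.007]
```

Request:
{"name": "servo_tool", "arguments": {"rows": "0 0 -2 0 0 0 8;0 0 -2 0 0 0 8;-0.1 0 0 0 0 0 8"}}

```text
time_s: 12.32
ee_pos: [0.4555, -0.1751, 0.0744]
eef_rot: [0.971, -0.001, 0.24, -0.001]
force: [0.4, -0.2, -0.2]
gripper_width: 0.862
gripper_force: 0.0
```

```bash
python3 -c "
from h import *
s=ctrl.get_state();print(s['ee_pos'],s['q'],s['eef_rot'])"
```

```text
[ 0.45548691 -0.17509753  0.0743635 ] [-0.71799733 -0.50951719  2.39953554  0.40037902  0.91480233  0.66226521] [ 9.70649119e-01 -8.39275481e-04  2.40494620e-01 -1.38575118e-03]
```

Request:
{"name": "servo_tool", "arguments": {"rows": "0.1 0 -2 0 0 0 7.2;0 0 -2 0 0 0 7.2;0 0 -1.4 0 0 0 7.2;0 0 -0.8 0 0 0 7.2;0 0 0 0 0 0 7.2"}}

```text
time_s: 12.95
ee_pos: [0.4576, -0.176, 0.0141]
eef_rot: [0.97, -0.001, 0.242, -0.0]
force: [0.5, 0.3, 0.2]
gripper_width: 0.774
gripper_force: 0.0
```

Request:
{"name": "servo_tool", "arguments": {"rows": "0 0 0 0 0 0 4;0 0 0 0 0 0 3.5;0 0 0 0 0 0 3;0 0 0 0 0 0 3;0 0 0 0 0 0 3;0 0 0 0 0 0 3", "grip_force": 6}}

```text
time_s: 13.7
ee_pos: [0.458, -0.1764, 0.0148]
eef_rot: [0.97, -0.001, 0.242, 0.0]
force: [-1.8, -0.5, 4.5]
gripper_width: 0.509
gripper_force: 6.0
```

Request:
{"name": "servo_tool", "arguments": {"rows": "0 0 1 0 0 0 3;0 0 2 0 0 0 3;0 0 3 0 0 0 3;0 0 4 0 0 0 3;0 0 4 0 0 0 3;0 0 0 0 0 0 3", "grip_force": 8}}

```text
time_s: 14.45
ee_pos: [0.4594, -0.1776, 0.1592]
eef_rot: [0.97, -0.0, 0.245, 0.002]
force: [0.8, -0.9, 0.1]
gripper_width: 0.503
gripper_force: 8.0
```

```bash
python3 - <<'E'
from h import *
c=optics.capture("wrist");cv2.imwrite("pics/f.png",c["color"])
for cam in["wrist","scene","top"]:
    if cam!="wrist": c=optics.capture(cam)
    r=optics.spot_point(cam,"garlic_center");print(cam,[(x["score"],x["position"]) for x in r[:1]])
s=ctrl.get_state();print(s["time_s"],s["ee_pos"],s["gripper_width"],s["gripper_force"])
E
```

```text
wrist [(0.62, [0.4438, -0.1783, 0.1694])]
scene [(0.57, [0.4516, -0.1779, 0.165])]
top [(0.91, [0.4457, -0.1732, 0.1642])]
14.75 [ 0.45684877 -0.1754676   0.1524298 ] 0.5070418372133203 7.999868377810344
```

View pics/f.png

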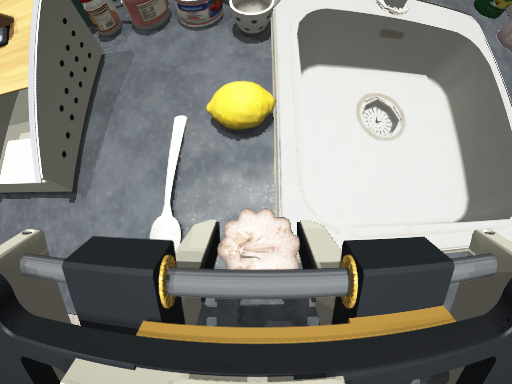

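The bulb is held, centred at about pixel (260,245), and nothing else has moved. I'll carry it to above the opening.

Request:
{"name": "servo_tool", "arguments": {"rows": "0.5 2.5 1 0 0 0 3;1.7 4.5 1 0 0 0 3;1.7 4.5 1 0 0 0 3;1.7 4.5 1 0 0 0 3;1.7 4.5 1 0 0 0 3;1.7 4.5 0.5 0 0 0 3;1.7 4.5 0 0 0 0 3;1.6 3.2 0 0 0 0 3"}}

```text
time_s: 15.75
ee_pos: [0.5804, 0.1531, 0.2078]
eef_rot: [0.971, 0.0, 0.241, -0.0]
force: [-0.3, -0.7, -0.5]
gripper_width: 0.504
gripper_force: 8.0
```

Request:
{"name": "servo_tool", "arguments": {"rows": "0 0 0 0 0 0 3;0 0 0 0 0 0 3;0 0 -2 0 0 0 3;0 0 -2 0 0 0 3;0 0 0 0 0 0 3;0 0 0 0 0 0 3"}}

```text
time_s: 16.5
ee_pos: [0.581, 0.1501, 0.1702]
eef_rot: [0.97, -0.001, 0.242, -0.0]
force: [-0.6, 0.5, 0.5]
gripper_width: 0.506
gripper_force: 8.0
```

```bash
python3 - <<'E'
from h import *
ims=[]
for cam in["wrist","scene","top"]:
    c=optics.capture(cam);ims.append(c["color"])
    for t in["garlic_center","keeper_mouth","keeper"]:
        r=optics.spot_point(cam,t);print(cam,t,[(x["score"],x["position"]) for x in r[:1]])
cv2.imwrite("pics/g.png",cv2.resize(np.hstack(ims[:2]),(800,300)))
s=ctrl.get_state();print(s["time_s"],s["ee_pos"],s["gripper_width"],s["gripper_force"])
E
```

```text
wrist garlic_center [(0.91, [0.5652, 0.1469, 0.1816])]
wrist keeper_mouth []
wrist keeper [(0.95, [0.6372, 0.1533, 0.0009])]
scene garlic_center []
scene keeper_mouth [(0.58, [0.5681, 0.1489, 0.0162])]
scene keeper [(0.67, [0.6421, 0.154, 0.001])]
top garlic_center [(0.47, [0.566, 0.1531, 0.1833])]
top keeper_mouth [(0.75, [0.5733, 0.1504, 0.0095])]
top keeper [(0.74, [0.6378, 0.1585, 0.0007])]
17.1 [0.58068809 0.15088133 0.16933209] 0.5061450346094938 7.999910648795776
```

View pics/g.png

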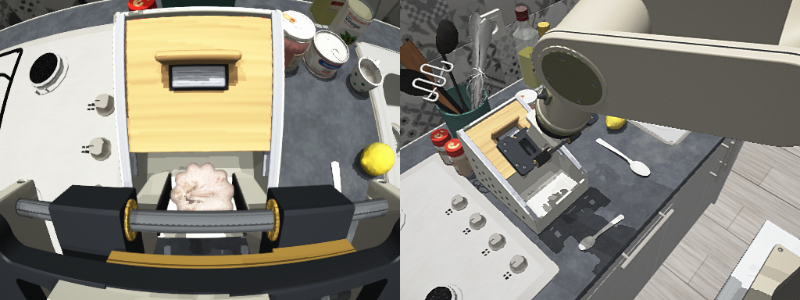

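The bulb sits over the opening and the lid is still latched, so I'll lower it.

Request:
{"name": "servo_tool", "arguments": {"rows": "0 0 -2.5 0 0 0 3;0 0 -2.5 0 0 0 3;0 0 -2.5 0 0 0 3;0 0 -2 0 0 0 3;0 0 -1.5 0 0 0 3;0 0 -1 0 0 0 3;0 0 -0.5 0 0 0 3;0 0 0 0 0 0 3"}}

```text
time_s: 18.1
ee_pos: [0.5808, 0.1509, 0.0444]
eef_rot: [0.97, -0.001, 0.242, -0.0]
force: [-0.2, -0.1, 0.0]
gripper_width: 0.507
gripper_force: 8.0
```

Request:
{"name": "servo_tool", "arguments": {"rows": "0 0 -0.5 0 0 0 3;0 0 -0.3 0 0 0 3;0 0 -0.2 0 0 0 3;0 0 0 0 0 0 3;0 0 0 0 0 0 3"}}

```text
time_s: 18.73
ee_pos: [0.5808, 0.1509, 0.0345]
eef_rot: [0.97, -0.001, 0.242, -0.0]
force: [-0.6, 0.3, 0.1]
gripper_width: 0.503
gripper_force: 8.0
```

Request:
{"name": "servo_tool", "arguments": {"rows": "0 0 -0.2 0 0 0 3;0 0 -0.2 0 0 0 3;0 0 -0.1 0 0 0 3;0 0 0 0 0 0 3;0 0 0 0 0 0 3"}}

```text
time_s: 19.35
ee_pos: [0.5807, 0.1509, 0.0294]
eef_rot: [0.97, -0.001, 0.242, -0.0]
force: [0.4, -1.2, 0.0]
gripper_width: 0.508
gripper_force: 8.0
```

Request:
{"name": "servo_tool", "arguments": {"rows": "0 0 -0.1 0 0 0 3;0 0 0 0 0 0 3;0 0 0 0 0 0 3"}}

```text
time_s: 19.73
ee_pos: [0.5811, 0.1509, 0.0289]
eef_rot: [0.97, -0.001, 0.242, -0.0]
force: [-2.9, -1.3, 5.3]
gripper_width: 0.505
gripper_force: 8.0
```

The bulb touches the floor, so I'll release it gently and withdraw.

Request:
{"name": "servo_tool", "arguments": {"rows": "0 0 0 0 0 0 5.2;0 0 0 0 0 0 5.8;0 0 0 0 0 0 6.4;0 0 0 0 0 0 6.6;0 0 0 0 0 0 6.6"}}

```text
time_s: 20.35
ee_pos: [0.5807, 0.1509, 0.0283]
eef_rot: [0.97, -0.001, 0.242, -0.0]
force: [-0.1, -0.4, -0.0]
gripper_width: 0.71
gripper_force: 0.0
```

Request:
{"name": "servo_tool", "arguments": {"rows": "-0.3 0 0.6 0 0 0 6.6;-0.6 0 1.2 0 0 0 6.6;-0.9 0 1.8 0 0 0 6.6;-1.4 0 2.7 0 0 0 6.6;-1.8 0 3.5 0 0 0 6.6;-2 0 4 0 0 0 6.6;-2 0 4 0 0 0 6.6;0 0 0 0 0 0 6.6"}}

```text
time_s: 21.35
ee_pos: [0.492, 0.1518, 0.2121]
eef_rot: [0.969, -0.001, 0.246, -0.002]
force: [0.7, -0.3, 0.5]
gripper_width: 0.709
gripper_force: 0.0
```

```bash
python3 - <<'E'
from h import *
ims=[]
for cam in["wrist","scene","top"]:
    c=optics.capture(cam);ims.append(c["color"])
    for t in["garlic_center","tab_top","spoon_center","lemon_center"]:
        r=optics.spot_point(cam,t);print(cam,t,[(x["score"],x["position"]) for x in r[:1]])
cv2.imwrite("pics/i.png",cv2.resize(np.hstack(ims[:2]),(800,300)))
s=ctrl.get_state();print(s["time_s"],s["ee_pos"],s["gripper_width"],s["force"])
E
```

```text
wrist garlic_center [(0.89, [0.5645, 0.149, 0.0394])]
wrist tab_top [(0.97, [0.6794, 0.1453, 0.1604])]
wrist spoon_center [(0.66, [0.6369, 0.1501, 0.0004])]
wrist lemon_center [(0.75, [0.6218, -0.1588, 0.0282])]
scene garlic_center [(0.66, [0.5743, 0.1516, 0.0426])]
scene tab_top [(0.91, [0.6795, 0.1551, 0.1626])]
scene spoon_center [(0.58, [0.5312, -0.0704, 0.0052])]
scene lemon_center [(0.44, [0.6822, 0.1545, 0.1649])]
top garlic_center [(0.84, [0.5677, 0.1495, 0.0391])]
top tab_top [(0.53, [0.68, 0.1562, 0.1664])]
top spoon_center [(0.69, [0.5287, -0.072, 0.0053])]
top lemon_center [(0.97, [0.6222, -0.1599, 0.0293])]
22.1 [0.49071058 0.15081467 0.20625605] 0.709570321785576 [ 0.33531844 -0.55192131  0.24041809]
```

View pics/i.png

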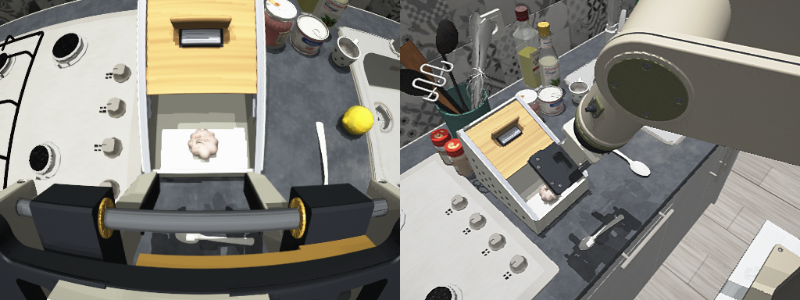

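The bulb stands on the keeper floor (z about 0.04), the lid is latched open, and the arm touches nothing.

```bash
python3 -c "
from rig import ctrl
print(ctrl.sign_off())"
```

```text
the job is handed in; nothing more can be done
None
```

The job is handed in: the lid is latched open, the garlic bulb is set down on the keeper floor, and the lemon and spoon are where they started; sign-off returned no verdict.

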